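# Uncap the mist spray and present the air purifier's filter

### The arm

A 6-joint arm with a two-finger parallel gripper is mounted at the origin on the work surface. World frame = base frame: x ahead of the robot, y to its left, z up, the work surface at z = 0. Lengths are in m, angles in degrees, forces in N, time in s.
With the tool pointing down it reaches from about 0.425 to 1.125 m from the base axis. Payload 14.9 kg.
Tool frame: the origin (TCP) lies on the mounting face of the last link; the fingertips stand 191 mm ahead of it and the grasp point (between the pads) lies 172 mm ahead of it; z points along the fingers, y is the line along which they close (so a half turn about z gives the same grasp; the last joint's range is limited). The gripper opens to 91 mm and grips with 3 to 60 N. Pads are 32 mm wide; open, the fingers measure 118 mm over their backs; the gripper's body (76 mm by 178 mm) begins 60 mm behind the grasp point.
Start: joints at [-69.574, 21.709, 99.362, -0, 58.929, -1.908], TCP at [0.266, -0.648, 0.405] pointing down, gripper open.
Joint ranges: [-158.91, 158.91], [-42.39, 125.64], [0.06, 152.35], [-60.88, 240.88], [17.5, 164.5], [-176.32, 176.32]. Speed limits (degrees/s): [108.29, 108.29, 136.94, 180, 180, 180].

### API

Orientations are given as [roll, pitch, yaw] about the fixed x, y, z axes, in that order (R = Rz(yaw) Ry(pitch) Rx(roll)).
In Python, from bench import manip gives the robot as it stands. The module is installed in compiled form; this text tells all that it offers.
- The arm moves only by the tool play_rows, never from a script. Its argument "plan" is text: rows parted by semicolons, each of 7 numbers parted by spaces: the shift along the tool's x, y, z each as a share of 10 cm, from -1 to 1, then the turn, a rotation vector about the tool's x, y, z each as a share of pi rad, from -1 to 1, then the opening, from 0 (shut) to 1 (fully open). In form: x y z wx wy wz hand; .... A call has 1 to 20 rows; each row is the pose to reach, as a shift and turn from the pose commanded when the call began, along the tool's axes at that moment, turning the shorter way round; what a row does not reach only later rows make up. A row lasts 1/10 s, in which the tool goes at most 50 mm and 8.59 degrees, less where a joint would pass 70% of its speed; a pose out of reach is approached as far as the arm can. A call with a number of a shift or a turn outside -1 to 1 is refused whole. A call with a gripper value outside its range is refused whole. The fingers move at their own pace and stop on an object; "squeeze" is the grip in N (left out, the last holds). Time passes only in rows, so rows that repeat a pose let the fingers close. It gives the time, the measured TCP pose, the force, the opening and the grip force at its end, in the units of the state.
- manip.get_state(): the state, without advancing time (a new reading comes with each control period).
- manip.camera(name): name is "scene" or "top"; returns a dict with "frame" (384x512x3 uint8, red, green, blue), "fx", "fy", "cx", "cy" (pixels), "distortion" ([k1, k2, p1, p2, k3] as OpenCV has them; the pictures are not rectified), "R" (3x3) and "t" (3): a world point X has camera coordinates R X + t. Camera axes: x right, y down, z forward; pixel columns grow to the right and rows downward; lengths in m; the calibration is good to about 2 mm. A picture is of the moment at which its call begins. There is no depth.
- manip.sign_off(): hands the job in; it is judged then, once.
Trained networks look in the newest picture that a camera, given by its name, has taken for a name from the list of things; names that differ only in an ending like _2 or _b are one class to them, and where a whole thing is asked for, a point or a joint stands for the part that bears it (a point fixed in the world has none). Each returns a list of dicts, best first, with "confidence" (0 to 1); they miss things now and then, are a little off and sometimes report something else, mostly with a low value. They report only what shows in the picture. A call takes as long as a camera call.
- manip.spot_in(camera, target): "box" ([left, top, right, bottom] in pixels, round what is visible of it).
- manip.place_of(camera, target): "position" ([column, row] in pixels: a listed point, or the origin of a listed thing).
The state is a dict: "t": time; "joints": joint angles; "qd": joint speeds; "tau": joint torques, N m; "tcp_pos": TCP position; "ee_rot": TCP orientation; "ft_force": force on the tool from outside, world axes, zero at the start; "torque": the same for the moment, N m; "gripper_width": opening from 0.0 (shut) to 1.0 (fully open); "grip_force": force on a finger pad.
Only numpy, scipy, OpenCV 4.12 (cv2) and the standard library are available. Lean on these libraries where they do the work, as an engineer would, in place of code of your own. Each camera call takes 0.05 s, during which the arm holds its last target. There are 200 camera calls.

### The job

The air purifier from the linen closet needs its filter freshened: first, while your hand is free, lift the loose cap off the mist spray bottle and set it upright into the empty round well of the organiser. Then lift the purifier's top flap, draw the filter up out of its slot and hold it out for me to spray: upright, a hand's breadth above the middle of the drip tray, its broad face in line with the tray's long sides, turned to me on the far side of the table. Finish while still holding it there, clear of the tray; leave the spray bottle standing where it is and do not disturb the other things.

Things in the scene. Friction and masses are not known exactly. Their poses are not given: they have to be found in the camera images.
- spray: mist spray bottle, round, bare aluminium with a paper band; loose, 46 mm diameter, flat shoulder 104 mm above its foot; on it a 27 mm collar 8 mm high, then a 17 mm spray head up to 130 mm. Origin: centre of its foot, z up. Starts upright, cap on, at one of two spots; a soap pump stands at the other
- cap: plain white overcap of the spray bottle, hollow cylinder 40 mm outside, 35 mm inside, 52 mm high, closed at the top, 18 g; it only rests over the spray head on the bottle's shoulder (104 mm up) and is clear once raised 26 mm. Origin: centre of its open lower rim, z up. A grip of 10 N is plenty
- well (a point): centre of the floor of the empty round well of the organiser (white block 84 x 150 x 20 mm, fixed, long side along y at yaw 0, with two round wells side by side; the other holds a jar). Well diameter 52 mm, depth 14 mm, its floor 6 mm above the table. Axes as the organiser's
- purifier: compact white air purifier, fixed box: x -62 to +68, 156 wide (y), 150 mm high; front (vents, dark strip) faces its -x. Origin: underside below the slot's centre. Under its top flap a pocket (x -50 to +48, y -66 to +66 mm), floor 118 mm above the table; in it, centred on the origin, the filter's slot (86 along x, 16 along y, its floor 8 mm above the table)
- flap (a joint): angle of the purifier's white top flap: 0 closed, lying on the housing's top (150 mm up) and hiding the filter, up to 2.3 rad swung open to the rear (+x of the purifier). Flap 110 mm long from the hinge, 150 mm wide, 6 mm thick; 60 g. Its hinge has friction (0.06 N m) and the flap stays at whatever angle it is left
- flap_hinge (a point): middle of the flap's hinge line, which runs along the purifier's y, 52 mm behind its origin and 150 mm up; axes as the purifier's
- flap_tongue (a point): middle of the free part of the flap's pull tongue, 130 mm from the hinge, 10 mm above the flap's underside: a bar 14 mm wide along the purifier's y, 20 mm high (150 to 170 mm up when shut), running 36 mm past the flap's front edge, 32 mm past the housing's front. Axes turn with the flap: x towards the hinge, z its upper side
- filter: filter cassette, white frame, grey pleated panel on both broad faces: plate 80 wide (x), 12 thick (y), 108 mm high with a pull tab on top; 135 mm in all, 100 g. Origin: centre of its lower edge; y normal to the broad faces, z up. Loose; starts standing in the slot (2 to 3 mm play), lower edge 8 mm up, axes as the purifier's. A grip of 20 to 30 N holds it
- filter_tab (a point): centre of the filter's pull tab, 121 mm above its lower edge: tab 36 mm along x, 12 mm thick along y, standing 27 mm above the plate, inside the pocket; its top is 7 mm below the housing's top
- tray: shallow grey plastic drip tray, fixed, 150 mm (x) by 210 mm (y), 18 mm high with 4 mm walls; its long sides run along its y, one towards the robot, one towards the table's far side. Origin: centre of its underside
- soap: bystander: white ceramic soap pump, 56 mm diameter, 151 mm high; origin centre of foot
- jar: bystander: small jar, 42 mm diameter, 50 mm high, in the organiser's other well; origin centre of foot
- shampoo: bystander: white bottle, 60 mm diameter, 155 mm high; origin centre of foot
- water: bystander: blue water bottle, 56 mm diameter, 165 mm high; origin centre of foot
- carton: bystander: cardboard carton 45 x 110 x 65 mm; origin centre of underside
- tin: bystander: flat metal tin, 68 mm diameter, 42 mm high; origin centre of foot
- nailbrush: bystander: wooden nail brush, bristles down, 38 x 90 x 32 mm; origin centre of underside

How it is judged (in metres and radians):
On the way, in this order (a step that is already met when the one before it is completed fails the run):
1. the cap is lifted clear of the spray bottle's head (z of cap in the frame of spray above 0.132 m).
2. the cap stands upright in the organiser's empty well, let go (horizontal distance between cap and well below 0.01 m and z of cap in the frame of well below 0.006 m and angle between cap's own z axis and vertical below 0.15 rad and contact force between cap and the fingers below 0.1 N), for 0.2 s.
3. the purifier's flap is lifted open (value of joint flap above 0.9 rad), for 0.1 s.
4. the filter is drawn up out of the purifier, in the fingers (z of filter in the frame of purifier above 0.152 m and contact force between filter and the fingers above 1.5 N), for 0.1 s.
At the end, for the whole second after the job is handed in: Filter held still in the fingers, clear of tray and purifier, upright within 0.2 rad, lower edge 35-200 mm up, within 45 mm of the tray's centre, broad face along its long sides (0.3 rad); cap let go upright on the well's floor within 10 mm of centre; spray bottle standing within 60 mm of its start (all of step 2 and contact force between filter and the fingers above 1.5 N and horizontal distance between filter and tray below 0.045 m and height (world z) of filter between 0.035 and 0.2 m and angle between filter's own z axis and vertical below 0.2 rad and angle between the y axis of filter and the x axis of tray, either way round below 0.3 rad and linear speed of filter below 0.03 m/s and contact force between filter and tray below 0.1 N and contact force between filter and purifier below 0.1 N and angle between spray's own z axis and vertical below 0.1 rad and distance of spray from where it was at the start of the episode below 0.06 m); the arm keeps its last pose, push and grip.
It fails at once if the spray bottle is knocked over (angle between spray's own z axis and vertical above 0.6 rad).
It fails at once if a bystander is moved by more than 40 mm or tipped (distance of any of soap, jar, shampoo, water, carton, tin, nailbrush from where it was at the start of the episode above 0.04 m or angle between any of soap, jar, shampoo, water, carton, tin, nailbrush's own z axis and vertical above 0.5 rad).
It also fails if it takes over 69 s, if anything falls off the work surface, if the arm or the gripper's body presses on something with over 40 N, if the wrist force passes 120 N, or if a joint passes its speed limit or range.

## Working session

There is one attempt and no reset: what is moved stays moved. The work goes in short steps, Python scripts to look and compute and a tool call to move; the robot and the scene stay as the last step left them, time stands still between calls to the robot, and variables do not carry over. Pictures are saved under pics/ and viewed, at most 10 in all, crops included, and the job is handed in when it is done.

Besides the shell and the picture viewer there is one more tool, called after "Call:" by a JSON object that holds its "api" and its "payload". play_rows: Moves the arm, as the interface text tells. Its arguments: {"type":"object","properties":{"plan":{"type":"string"},"squeeze":{"type":"number"}},"required":["plan"]}

```bash
mkdir -p pics; cat > h.py <<'E'
import numpy as np, cv2
from bench import manip
def cam(n):
    c=manip.camera(n); c['K']=np.array([[c['fx'],0,c['cx']],[0,c['fy'],c['cy']],[0,0,1.]]); c['D']=np.array(c['distortion']); c['R']=np.array(c['R']); c['t']=np.array(c['t']); return c
def ray(c,p):
    u=cv2.undistortPoints(np.array([[p]],float),c['K'],c['D'])[0,0]
    return -c['R'].T@c['t'], c['R'].T@np.array([u[0],u[1],1])
def atz(c,p,z):
    o,d=ray(c,p); return o+d*(z-o[2])/d[2]
def tri(c1,p1,c2,p2):
    o1,d1=ray(c1,p1);o2,d2=ray(c2,p2)
    s=np.linalg.lstsq(np.c_[d1,-d2],o2-o1,rcond=None)[0]
    a=o1+d1*s[0];b=o2+d2*s[1]; return (a+b)/2,np.linalg.norm(a-b)
def proj(c,X):
    return cv2.projectPoints(np.array(X,float).reshape(-1,1,3),cv2.Rodrigues(c['R'])[0],c['t'],c['K'],c['D'])[0].reshape(-1,2)
def save(c,n,crop=None,k=1):
    f=c['frame'][:,:,::-1]
    if crop: f=f[crop[1]:crop[3],crop[0]:crop[2]]
    cv2.imwrite('pics/'+n,cv2.resize(f,None,fx=k,fy=k,interpolation=cv2.INTER_CUBIC))
E
python3 - <<'E'
from h import *
np.set_printoptions(precision=4,suppress=True)
C={n:cam(n) for n in('scene','top')}
for n,c in C.items(): save(c,n+'0.png',None,1.5); print(n,-c['R'].T@c['t'])
print(manip.get_state())
for t in 'spray cap well purifier flap_hinge flap_tongue filter filter_tab tray soap jar shampoo water carton tin nailbrush'.split():
    P={}
    for n in C:
        r=manip.place_of(n,t)[:2]; b=manip.spot_in(n,t)[:1]
        print(t,n,[(np.round(x['position'],1),round(x['confidence'],2)) for x in r],[np.round(x['box'],0) for x in b])
        if r:P[n]=r[0]['position']
    if len(P)==2: print('   ',*tri(C['scene'],P['scene'],C['top'],P['top']))
E
```

```text
scene [1.0457 0.3272 0.8714]
top [0.477  0.0182 1.0133]
{'t': 0.1, 'joints': array([-69.5747,  21.7339,  99.3903,   0.0002,  58.9304,  -1.9083]), 'qd': array([-0.0827, -0.0396, -0.1737,  0.0579,  0.0631, -0.023 ]), 'tau': array([ -0.0009, -76.505 , -43.529 ,   0.0652,   0.0399,  -0.    ]), 'tcp_pos': array([ 0.2659, -0.6473,  0.4042]), 'ee_rot': array([-179.9454,   -0.002 ,   22.3335]), 'ft_force': array([ 0.3353, -0.5642, -0.2161]), 'torque': array([ 0.0071, -0.0178, -0.0032]), 'grip_force': 0.0, 'gripper_width': 0.9981445889881485}
spray scene [(array([308.4, 282.2]), 0.56)] [array([298., 263., 322., 292.])]
spray top [] []
cap scene [(array([311.8, 264.2]), 0.66)] [array([306., 245., 324., 273.])]
cap top [(array([160.7, 160.4]), 0.65)] [array([146., 148., 169., 167.])]
    [0.6297 0.2188 0.0973] 0.002184455380918342
well scene [(array([348.9, 242.3]), 0.66)] [array([309., 208., 370., 261.])]
well top [(array([151.8, 229.1]), 0.8)] [array([132., 211., 194., 259.])]
    [ 0.4604  0.2598 -0.0029] 0.0005972419684867248
purifier scene [(array([222.7, 220.6]), 0.65)] [array([372., 242.
[... 1501 characters left out ...]
157.2]), 0.9)] [array([350., 136., 392., 169.])]
    [ 0.6628 -0.3036 -0.0038] 0.0026796491244440615
carton scene [(array([270.9, 294.4]), 0.64)] [array([250., 266., 294., 312.])]
carton top [] [array([170., 124., 215., 148.])]
tin scene [(array([234.9, 164. ]), 0.69)] [array([224., 150., 247., 171.])]
tin top [(array([312.9, 255.8]), 0.82)] [array([303., 244., 334., 271.])]
    [ 0.3952 -0.1693  0.0121] 0.001289460022852217
nailbrush scene [(array([277.7, 182.6]), 0.7), (array([384.9, 285.6]), 0.25)] [array([262., 170., 292., 189.])]
nailbrush top [(array([386.3, 213.1]), 0.68), (array([259.5, 265.6]), 0.61)] [array([245., 255., 278., 277.])]
    [ 0.4992 -0.112   0.2135] 0.3332335698324533
```

View pics/scene0.png

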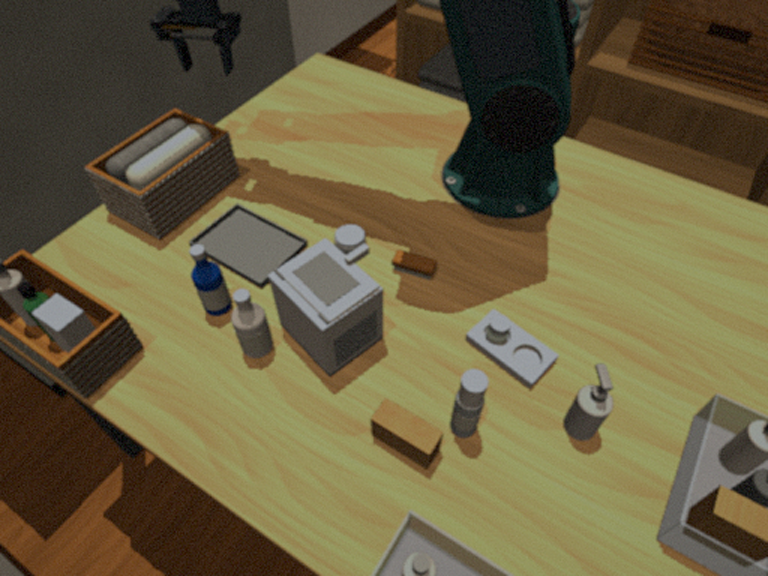

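View pics/top0.png

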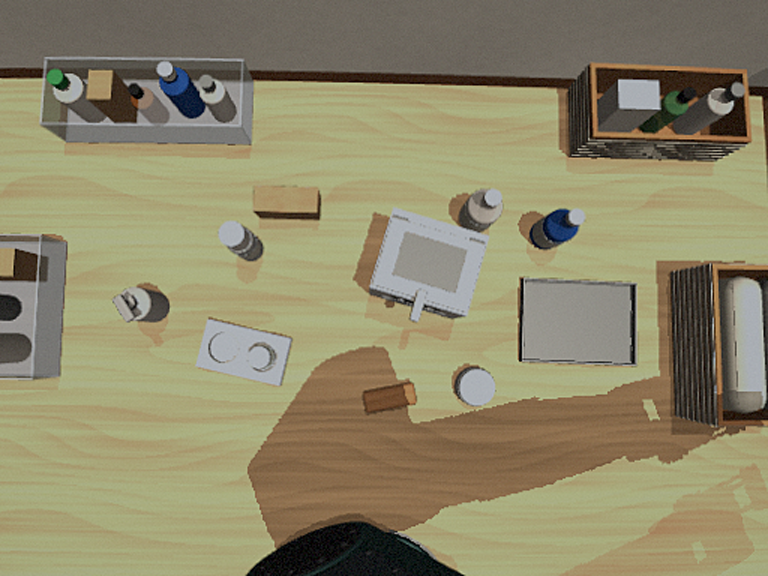

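The scene picture (1.5x) shows the capped spray bottle at (470,400), the soap pump at (590,400), the organiser's empty well at (527,355), the purifier at (330,300) and the tray at (248,245). The top view matches: cap (232,235), empty well (225,347), flap corners (398,210), (487,236), (466,317), (372,290), and tray corners (520,278) to (636,365). Next I'll fit the models and check them with an overlay.

```bash
cat > fit.py <<'E'
from h import *
from scipy.optimize import least_squares
np.set_printoptions(precision=4,suppress=True)
S,T=cam('scene'),cam('top')
def place(m,p): 
    c,s=np.cos(p[2]),np.sin(p[2]); m=np.array(m,float); return np.c_[p[0]+c*m[:,0]-s*m[:,1],p[1]+s*m[:,0]+c*m[:,1],m[:,2]]
def fit(m,px,c,p0): 
    r=least_squares(lambda p:(proj(c,place(m,p))-px).ravel(),p0); return r.x,np.sqrt(np.mean(r.fun**2))
flap=[(.052,.075,.156),(.052,-.075,.156),(-.058,-.075,.156),(-.058,.075,.156)]
box=[(.068,.078,.15),(.068,-.078,.15),(-.062,-.078,.15),(-.062,.078,.15)]
tray=[(.075,.105,.018),(.075,-.105,.018),(-.075,-.105,.018),(-.075,.105,.018)]
def circ(x,y,z,r): a=np.linspace(0,2*np.pi,25); return np.c_[x+r*np.cos(a),y+r*np.sin(a),0*a+z]
E
python3 - <<'E'
from fit import *
pp,e=fit(box,np.array([[398,210],[487,236],[466,317],[372,290]])/1.5,T,[.59,-.08,-.27]);print('pur',pp,e)
pt,e=fit(tray,np.array([[520,278],[636,282],[636,365],[518,362]])/1.5,T,[.5,-.3,0]);print('tray',pt,e)
# organiser outline top z=.02
org=[(.042,.075,.02),(.042,-.075,.02),(-.042,-.075,.02),(-.042,.075,.02)]
po,e=fit(org,np.array([[208,318],[292,338],[280,384],[197,365]])/1.5,T,[.45,.23,-.2]);print('org',po,e)
for x in('spray','cap','well','purifier','tray','filter_tab'):
  for n in('scene','top'):print(x,n,[(np.round(q['position'],1),round(q['confidence'],2)) for q in manip.place_of(n,x)[:2]])
capxy=(.6297,.2188)
def ov(c,crop,k):
    f=cv2.resize(c['frame'][:,:,::-1],None,fx=k,fy=k,interpolation=cv2.INTER_CUBIC)
    L=[(place(flap,pp),(0,0,255)),(place(box,pp),(0,255,0)),(place(np.array(box)*[1,1,0],pp),(0,255,0)),(place(tray,pt),(255,0,255)),(place(org,po),(255,0,0)),
     (circ(*capxy,.156,.02),(0,0,255)),(circ(*capxy,.104,.02),(0,255,0)),(circ(*capxy,0,.023),(255,0,0)),(circ(*place([(0,.035,.02)],po)[0],.026),(0,0,255))]
    for P,col in L: cv2.polylines(f,[np.round((proj(c,P)+.5)*k).astype(int)],True,col,1)
    return f[int(crop[1]*k):int(crop[3]*k),int(crop[0]*k):int(crop[2]*k)]
cv2.imwrite('pics/ovt.png',ov(T,(120,120,440,270),2.5)); cv2.imwrite('pics/ovs.png',ov(S,(110,130,430,310),2.5))
E
```

```text
pur [ 0.5871 -0.0831 -0.2736] 1.4506223177140853
tray [ 0.5059 -0.3633 -0.0243] 0.5005563631202234
org [ 0.4483  0.2251 -0.2158] 0.3492271164337904
spray scene [(array([308.7, 282.4]), 0.95)]
spray top [(array([168.3, 166.7]), 0.57)]
cap scene [(array([313.8, 262.8]), 0.67)]
cap top [(array([361.9, 159.1]), 0.2)]
well scene [(array([350.8, 242.5]), 0.75)]
well top [(array([151.5, 228.8]), 0.97), (array([192.4, 138.6]), 0.2)]
purifier scene [(array([223.3, 221.3]), 0.93)]
purifier top []
tray scene [(array([165.1, 162.8]), 0.85)]
tray top [(array([388.2, 212.6]), 0.81), (array([104.4, 206.2]), 0.35)]
filter_tab scene []
filter_tab top []
```

View pics/ovt.png

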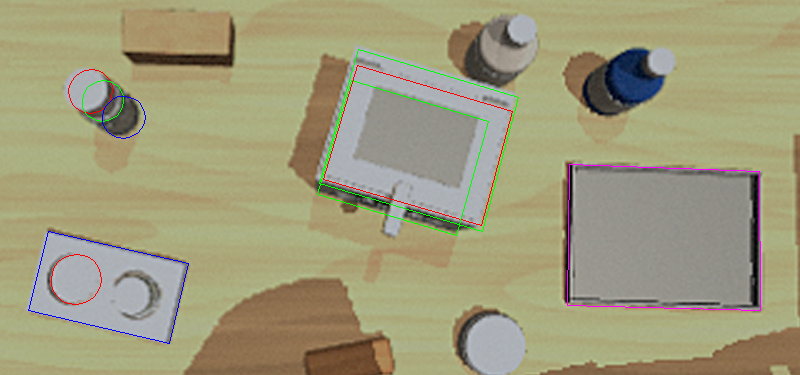

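View pics/ovs.png

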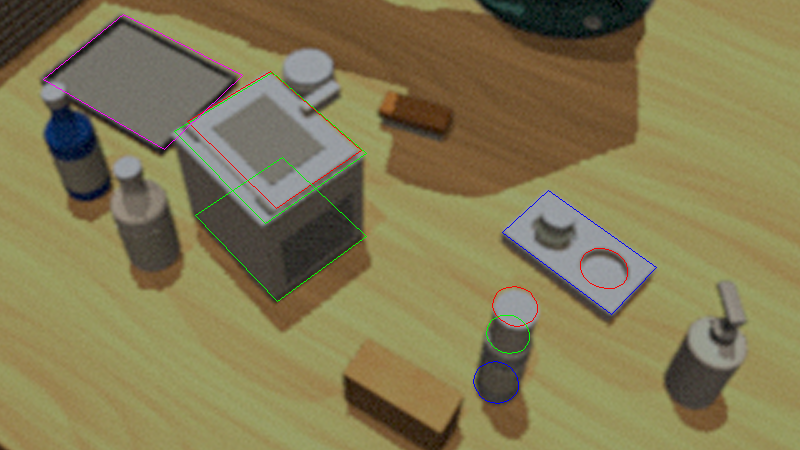

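The overlays match: the purifier, tray and organiser outlines lie on their edges within about 1–2 px. The cap circle in the top view sits about 4 px (of 2.5x) to the right of the visible cap at (87,89). I'll refine the cap and bottle by silhouette and write the move converter.

```bash
cat > mv.py <<'E'
from h import *
from scipy.spatial.transform import Rotation as Ro
G=.172
def rel(targets, start=None):
    """targets: list of (grasp xyz, yaw deg) tool down; prints shift/turn shares from current pose"""
    s=manip.get_state(); p=np.array(s['tcp_pos']); R=Ro.from_euler('xyz',s['ee_rot'],degrees=True)
    print('tcp',np.round(p,4),'rot',np.round(s['ee_rot'],2),'grasp',np.round(p+R.apply([0,0,G]),4),'t',round(s['t'],2),'w',round(s['gripper_width'],3),'gf',round(s['grip_force'],1))
    for g,y in targets:
        Rt=Ro.from_euler('xyz',[180,0,y],degrees=True); tp=np.array(g)-Rt.apply([0,0,G])
        print(np.round(g,3),y,'->',np.round(R.inv().apply(tp-p)/.1,3),np.round((R.inv()*Rt).as_rotvec()/np.pi,3))
E
python3 - <<'E'
from fit import *
from mv import rel
from scipy.optimize import minimize
def sil(c,x,y):
    m=np.zeros(c['frame'].shape[:2],np.uint8)
    for (z0,z1,r) in((.104,.156,.02),(0,.104,.023)):
        P=proj(c,np.r_[circ(x,y,z0,r),circ(x,y,z1,r)])
        cv2.fillConvexPoly(m,cv2.convexHull(np.round(P*16).astype(np.int32)),1,shift=4)
    return m
rois={'scene':(285,235,335,305),'top':(138,140,185,182)}
M={}
for n,c in(('scene',S),('top',T)):
    h=cv2.cvtColor(c['frame'],cv2.COLOR_RGB2HSV)[:,:,1]; h=cv2.GaussianBlur(h,(3,3),0)
    l,t,r,b=rois[n]; th,mm=cv2.threshold(h[t:b,l:r],0,1,cv2.THRESH_BINARY_INV+cv2.THRESH_OTSU)
    k,lab,st,_=cv2.connectedComponentsWithStats(mm); i=1+np.argmax(st[1:,4]); M[n]=(lab==i)
    print(n,th,st[i]+[l,t,0,0,0])
def iou(c,n,x,y):
    l,t,r,b=rois[n]; s=sil(c,x,y)[t:b,l:r]>0; return (s&M[n]).sum()/(s|M[n]).sum()
best=[max((iou(c,n,x,y),x,y) for x in np.arange(.615,.65,.001) for y in np.arange(.205,.235,.001)) for n,c in(('scene',S),('top',T))]
print(best, max((iou(S,'scene',x,y)+iou(T,'top',x,y),x,y) for x in np.arange(.615,.65,.001) for y in np.arange(.205,.235,.001)))
print('spray foot from nets',atz(S,(308.6,282.3),0),atz(T,(168.3,166.7),0))
a=place([(0,.035,.006),(0,.035,.006)],(0.4483,0.2251,-.2158))[0];print('well fit',a, tri(S,(350,242.4),T,(151.6,229)))
rel([((.4483,.22,.146),77.6)])
E
```

```text
scene 72.0 [301 245  25  47 757]
top 49.0 [145 147  31  27 526]
[(np.float64(0.8709677419354839), np.float64(0.63), np.float64(0.221)), (np.float64(0.9067357512953368), np.float64(0.631), np.float64(0.224))] (np.float64(1.742869221878321), np.float64(0.631), np.float64(0.223))
spray foot from nets [0.6288 0.2208 0.    ] [0.6285 0.2201 0.    ]
well fit [0.4558 0.2593 0.006 ] (array([ 0.4601,  0.2614, -0.0024]), np.float64(0.003196637564824653))
tcp [ 0.266  -0.6475  0.4047] rot [-180.     -0.     22.33] grasp [ 0.266  -0.6475  0.2327] t 4.1 w 1.0 gf 0.0
[0.448 0.22  0.146] 77.6 -> [ 4.983 -7.332  0.867] [-0.    -0.    -0.307]
```

Call:
{"api": "play_rows", "payload": {"plan": "0.5 -0.5 -0.2 0 0 0 1;0.95 -0.95 -0.3 0 0 0 1;0.95 -0.95 -0.3 0 0 0 1;0.95 -0.95 -0.3 0 0 0 1"}}

```text
t: 4.5
tcp_pos: [0.319, -0.5205, 0.4358]
ee_rot: [180.0, -0.0, 22.5]
ft_force: [0.3, -0.4, 0.2]
gripper_width: 1.0
grip_force: 0.0
```

Call:
{"api": "play_rows", "payload": {"plan": "0.5 -0.5 0 0 0 0 1;0.95 -0.95 0 0 0 0 1;0.95 -0.95 0 0 0 0 1"}}

```text
t: 4.8
tcp_pos: [0.3699, -0.3978, 0.4346]
ee_rot: [-180.0, -0.0, 22.3]
ft_force: [0.6, -0.4, -0.6]
gripper_width: 0.999
grip_force: 0.0
```

Call:
{"api": "play_rows", "payload": {"plan": "0.5 -0.5 0 0 0 0 1;0.95 -0.95 0 0 0 0 1;0.95 -0.95 0 0 0 0 1"}}

```text
t: 5.1
tcp_pos: [0.4219, -0.2737, 0.4348]
ee_rot: [180.0, -0.0, 22.4]
ft_force: [0.3, 0.3, -0.1]
gripper_width: 0.998
grip_force: 0.0
```

Call:
{"api": "play_rows", "payload": {"plan": "0.5 -0.5 0 0 0 0 1;0.95 -0.95 0 0 0 0 1;0.95 -0.95 0 0 0 0 1"}}

```text
t: 5.4
tcp_pos: [0.4739, -0.1496, 0.4349]
ee_rot: [180.0, -0.0, 22.4]
ft_force: [0.7, -0.9, -1.0]
gripper_width: 1.003
grip_force: 0.0
```

Call:
{"api": "play_rows", "payload": {"plan": "0.5 -0.5 0 0 0 0 1;0.95 -0.95 0 0 0 0 1;0.95 -0.95 0 0 0 0 1"}}

```text
t: 5.7
tcp_pos: [0.5258, -0.0255, 0.4349]
ee_rot: [180.0, -0.0, 22.4]
ft_force: [0.6, -0.1, -0.4]
gripper_width: 1.0
grip_force: 0.0
```

Call:
{"api": "play_rows", "payload": {"plan": "0.5 -0.5 0 0 0 -0.04 1;0.95 -0.95 0 0 0 -0.09 1;0.95 -0.95 0 0 0 -0.135 1;0.95 -0.95 0 0 0 -0.135 1"}}

```text
t: 6.1
tcp_pos: [0.5781, 0.0991, 0.4347]
ee_rot: [180.0, -0.0, 47.1]
ft_force: [-0.4, -0.8, -0.0]
gripper_width: 1.001
grip_force: 0.0
```

```bash
python3 -c "
from mv import *
rel([((.630,.222,.22),77.6),((.630,.222,.146),77.6)])"
```

```text
tcp [0.5781 0.0991 0.4347] rot [ 1.7999e+02 -4.0000e-02  4.7080e+01] grasp [0.5782 0.0992 0.2627] t 6.1 w 1.001 gf 0.0
[0.63  0.222 0.22 ] 77.6 -> [ 1.253 -0.457  0.427] [ 0.   -0.   -0.17]
[0.63  0.222 0.146] 77.6 -> [ 1.252 -0.457  1.167] [ 0.   -0.   -0.17]
```

Call:
{"api": "play_rows", "payload": {"plan": "0.5 -0.25 0.1 0 0 -0.04 1;0.95 -0.46 0.2 0 0 -0.09 1;0.95 -0.46 0.2 0 0 -0.13 1;0.95 -0.46 0.2 0 0 -0.17 1;0.95 -0.46 0.2 0 0 -0.17 1"}}

```text
t: 6.6
tcp_pos: [0.6087, 0.1966, 0.4143]
ee_rot: [-180.0, 0.0, 77.3]
ft_force: [0.6, 0.2, 0.4]
gripper_width: 0.996
grip_force: 0.0
```

```bash
python3 -c "
from mv import *
rel([((.630,.222,.22),77.6),((.630,.222,.146),77.6)])"
```

```text
tcp [0.6087 0.1966 0.4143] rot [-1.7998e+02  2.0000e-02  7.7300e+01] grasp [0.6086 0.1965 0.2423] t 6.6 w 0.996 gf 0.0
[0.63  0.222 0.22 ] 77.6 -> [0.295 0.152 0.223] [-0.     0.    -0.002]
[0.63  0.222 0.146] 77.6 -> [0.295 0.152 0.963] [-0.     0.    -0.002]
```

Call:
{"api": "play_rows", "payload": {"plan": "0.3 0.15 0.2 0 0 0 1;0.3 0.15 0.5 0 0 0 1;0.3 0.15 0.8 0 0 0 1;0.3 0.15 0.96 0 0 0 1;0.3 0.15 0.96 0 0 0 1;0.3 0.15 0.96 0 0 0 0.7"}}

```text
t: 7.2
tcp_pos: [0.6301, 0.2225, 0.3197]
ee_rot: [180.0, -0.0, 77.1]
ft_force: [0.7, 0.0, 0.7]
gripper_width: 0.942
grip_force: 0.0
```

Call:
{"api": "play_rows", "payload": {"plan": "0 0 0 0 0 0 0.3;0 0 0 0 0 0 0.3;0 0 0 0 0 0 0.3;0 0 0 0 0 0 0.3;0 0 0 0 0 0 0.3;0 0 0 0 0 0 0.3;0 0 0 0 0 0 0.3;0 0 0 0 0 0 0.3", "squeeze": 10}}

```text
t: 8.0
tcp_pos: [0.6297, 0.223, 0.3188]
ee_rot: [180.0, -0.0, 77.2]
ft_force: [-0.2, 0.8, 2.3]
gripper_width: 0.439
grip_force: 10.0
```

```bash
python3 -c "
from h import *
from mv import rel
S,T=cam('scene'),cam('top')
a=S['frame'][180:310,260:400,::-1];b=T['frame'][120:250,110:250,::-1]
cv2.imwrite('pics/g1.png',cv2.resize(np.hstack([a,b]),None,fx=2.8,fy=2.8,interpolation=2))
rel([])"
```

```text
tcp [0.6297 0.223  0.3188] rot [180.    -0.    77.23] grasp [0.6297 0.223  0.1468] t 8.1 w 0.439 gf 10.0
```

View pics/g1.png

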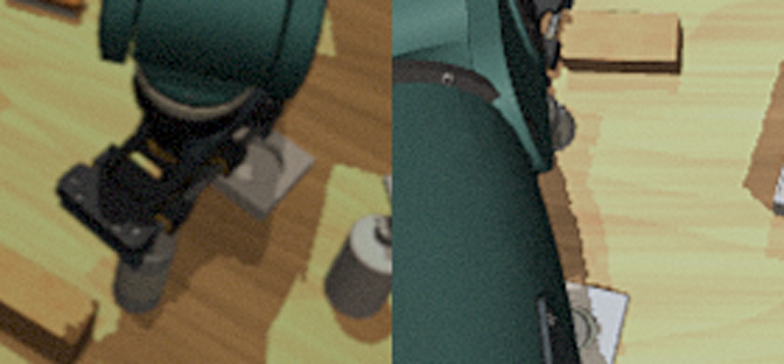

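The picture shows the fingers on the cap (about (155,225) in the left half) with the bottle standing below. The 40 mm opening matches the cap. Lift and carry it.

Call:
{"api": "play_rows", "payload": {"plan": "0 0 -0.2 0 0 0 0.3;0 0 -0.5 0 0 0 0.3;0 0 -0.8 0 0 0 0.3;0 -0.4 -0.8 0 0 0 0.3;0 -0.8 -0.8 0 0 0 0.3;0 -0.8 -0.8 0 0 0 0.3"}}

```text
t: 8.7
tcp_pos: [0.5482, 0.2411, 0.3984]
ee_rot: [-179.9, 0.0, 77.3]
ft_force: [0.5, 0.7, 0.2]
gripper_width: 0.438
grip_force: 10.0
```

Call:
{"api": "play_rows", "payload": {"plan": "0 -0.4 0.2 0 0 0 0.3;0 -0.8 0.5 0 0 0 0.3;0 -0.95 0.9 0 0 0 0.3;0 -0.95 0.9 0 0 0 0.3;0 -0.95 0.9 0 0 0 0.3"}}

```text
t: 9.2
tcp_pos: [0.4599, 0.2618, 0.3092]
ee_rot: [-180.0, 0.0, 77.3]
ft_force: [0.5, -0.0, 0.9]
gripper_width: 0.441
grip_force: 10.0
```

```bash
python3 -c "
from h import *
from mv import rel
S=cam('scene')
save(S,'w1.png',(260,170,400,300),5)
for x in('cap','well','spray'):print(x,manip.place_of('scene',x)[:2])
rel([((.457,.260,.0785),77.6),((.457,.260,.0488),77.6)])"
```

```text
cap [{'position': [359.4, 224.4], 'confidence': 0.41}]
well [{'position': [350.3, 238.4], 'confidence': 0.78}]
spray [{'position': [306.1, 283.3], 'confidence': 0.96}, {'position': [273.7, 182.5], 'confidence': 0.23}]
tcp [0.4604 0.2617 0.3104] rot [ 1.7988e+02 -1.0000e-01  7.7200e+01] grasp [0.4608 0.2619 0.1384] t 9.4 w 0.439 gf 10.0
[0.457 0.26  0.078] 77.6 -> [-0.025 -0.031  0.598] [ 0.001 -0.001 -0.002]
[0.457 0.26  0.049] 77.6 -> [-0.026 -0.031  0.895] [ 0.001 -0.001 -0.002]
```

View pics/w1.png

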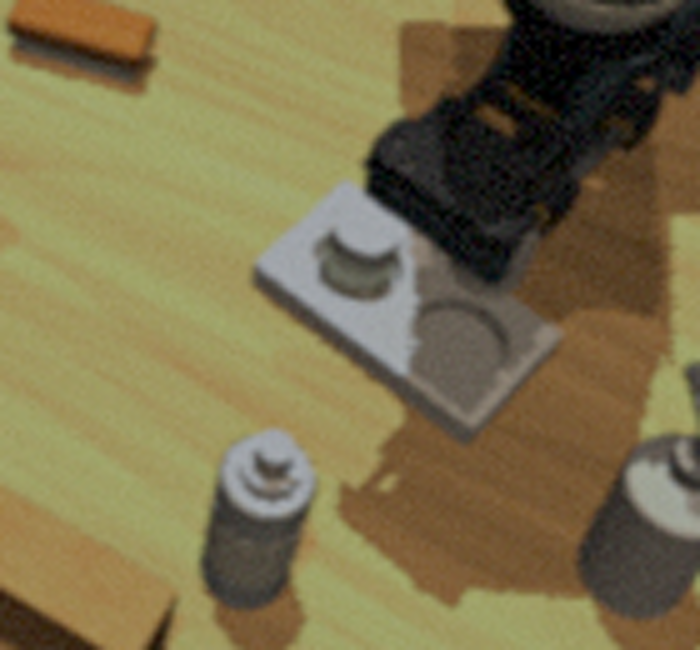

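The bottle now stands bare at (260,515), and the empty well's rim is centred at about (462,338) in the crop, which is (352.4,237.6) in the image.

```bash
python3 -c "
from fit import *
print(atz(S,(352.0,237.2),.02), proj(S,[(.4558,.2593,.02),(.457,.26,.02)]))
a=cv2.GaussianBlur(cv2.cvtColor(T['frame'],cv2.COLOR_RGB2GRAY),(3,3),0)
po,e=fit([(.042,.075,.02),(.042,-.075,.02),(-.042,-.075,.02),(-.042,.075,.02)],np.array([(330,207.5),(372,236.5),(354,254),(310.5,224.5)])*[1,1]+0*np.array([1,1]),S,[.45,.23,-.2]);print('scene org',po,e,place([(0,.035,.02)],po))
"
```

```text
[0.456  0.2625 0.02  ] [[350.9476 236.6295]
 [351.0099 237.0607]]
scene org [ 0.4499  0.2272 -3.3471] 1.1341476297004756 [[0.4428 0.1929 0.02  ]]
```

Call:
{"api": "play_rows", "payload": {"plan": "-0.02 -0.03 0.3 0 0 0 0.3;-0.02 -0.03 0.55 0 0 0 0.3;-0.02 -0.03 0.65 0 0 0 0.3;-0.02 -0.03 0.72 0 0 0 0.3;-0.02 -0.03 0.78 0 0 0 0.3;-0.02 -0.03 0.83 0 0 0 0.3;-0.02 -0.03 0.87 0 0 0 0.3;-0.02 -0.03 0.87 0 0 0 0.3;-0.02 -0.03 0.87 0 0 0 0.3"}}

```text
t: 10.4
tcp_pos: [0.4558, 0.2604, 0.222]
ee_rot: [180.0, -0.0, 77.2]
ft_force: [0.1, 0.1, -0.5]
gripper_width: 0.438
grip_force: 10.0
```

```bash
python3 -c "
from h import *
from mv import rel
rel([((.457,.260,.0488),77.6)]);print(manip.get_state()['ft_force'])
S=cam('scene')
save(S,'w2.png',(290,190,390,270),6)"
```

```text
tcp [0.4558 0.2604 0.222 ] rot [ 1.7999e+02 -1.0000e-02  7.7230e+01] grasp [0.4558 0.2604 0.05  ] t 10.4 w 0.438 gf 10.0
[0.457 0.26  0.049] 77.6 -> [-0.001  0.013  0.012] [ 0.    -0.    -0.002]
[ 0.10054773  0.09874928 -0.48016618]
```

View pics/w2.png

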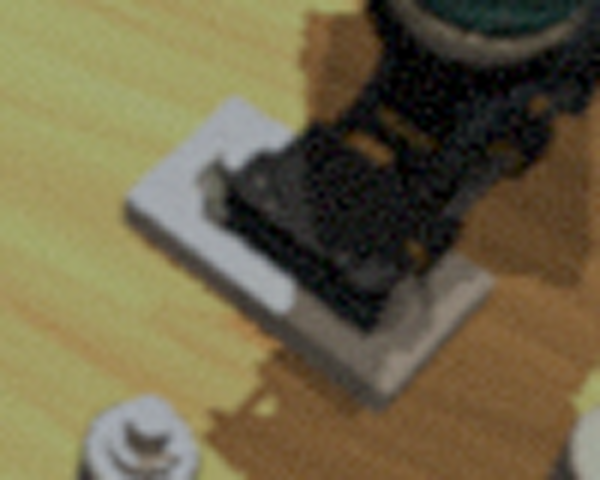

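The hand is over the well, with no contact force and about 1 mm to go. Lower it, let go and rise.

Call:
{"api": "play_rows", "payload": {"plan": "0 0.01 0.01 0 0 0 0.3;0 0.01 0.01 0 0 0 0.6;0 0.01 0.01 0 0 0 0.75;0 0.01 0.01 0 0 0 0.75;0 0.01 0.01 0 0 0 0.75;0 0.01 0.01 0 0 0 0.75;0 0.01 -0.1 0 0 0 0.75;0 0.01 -0.4 0 0 0 0.75;0 0.01 -0.8 0 0 0 0.75;0 0.01 -1 0 0 0 0.75"}}

```text
t: 11.45
tcp_pos: [0.4571, 0.2603, 0.3252]
ee_rot: [179.9, -0.1, 77.2]
ft_force: [0.4, 0.6, -0.6]
gripper_width: 0.75
grip_force: 0.0
```

Call:
{"api": "play_rows", "payload": {"plan": "-0.5 0 -0.5 0 0 0 0.6;-1 0 -1 0 0 0 0.6;-1 0 -1 0 0 0 0.6;-1 0 -1 0 0 0 0.6"}}

```text
t: 11.85
tcp_pos: [0.4343, 0.1607, 0.4261]
ee_rot: [179.7, -0.2, 77.1]
ft_force: [0.5, 0.3, -0.2]
gripper_width: 0.6
grip_force: 0.0
```

```bash
python3 -c "
from fit import *
from mv import rel
for x in('cap','well','spray'):
  for n in('scene','top'): print(x,n,manip.place_of(n,x)[:1],manip.spot_in(n,x)[:1])
L=[circ(.457,.2605,.058,.02),circ(.457,.2605,.02,.026)]
o=[]
for c,(l,t,r,b) in((S,(300,190,400,270)),(T,(110,180,210,260))):
  f=cv2.resize(c['frame'][:,:,::-1],None,fx=4,fy=4,interpolation=2)
  for P,k in zip(L,((0,0,255),(0,255,0))): cv2.polylines(f,[np.round((proj(c,P)+.5)*4).astype(int)],True,k,1)
  o.append(f[t*4:b*4,l*4:r*4])
cv2.imwrite('pics/w3.png',np.hstack(o))
rel([])"
```

```text
cap scene [{'position': [351.4, 240.8], 'confidence': 0.51}] [{'box': [341.8, 226.1, 357.5, 246.6], 'confidence': 0.85}]
cap top [] [{'box': [246.6, 139.2, 328.7, 213.9], 'confidence': 0.36}]
well scene [{'position': [347.0, 239.1], 'confidence': 0.63}] [{'box': [310.2, 212.9, 368.0, 258.6], 'confidence': 0.84}]
well top [{'position': [151.9, 231.8], 'confidence': 0.69}] [{'box': [136.2, 212.4, 196.5, 249.5], 'confidence': 0.5}]
spray scene [{'position': [307.6, 283.7], 'confidence': 0.71}] [{'box': [301.3, 255.5, 319.6, 291.5], 'confidence': 0.85}]
spray top [{'position': [166.2, 165.5], 'confidence': 0.83}] [{'box': [149.2, 148.8, 173.9, 174.0], 'confidence': 0.94}]
tcp [0.4346 0.1627 0.4216] rot [-179.98    0.01   77.24] grasp [0.4345 0.1626 0.2496] t 12.55 w 0.601 gf 0.0
```

View pics/w3.png

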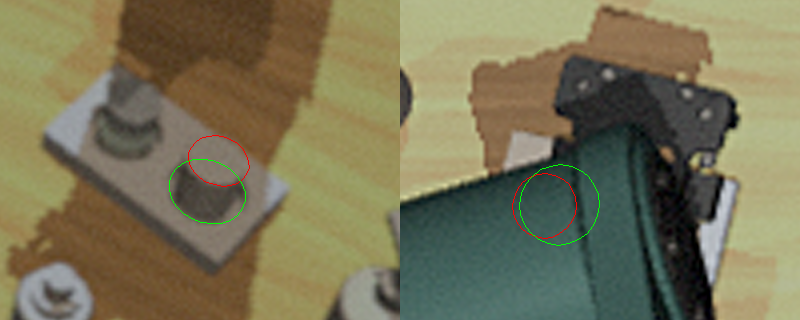

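The cap stands in the well (dark side at (205,195), white top at about (212,155)) and the hand is empty. Next I'll take a refined fix on the purifier and check the cap.

```bash
python3 - <<'E'
from fit import *
from mv import rel
cv2.imwrite('pics/_s.png',S['frame'][:,:,::-1]);cv2.imwrite('pics/_t.png',T['frame'][:,:,::-1])
P=[manip.place_of(n,'flap_tongue')[0]['position'] for n in('scene','top')]
H=[manip.place_of(n,'flap_hinge')[0]['position'] for n in('scene','top')]
tg,e1=tri(S,P[0],T,P[1]);hg,e2=tri(S,H[0],T,H[1]);print('tongue',P,tg,e1,'hinge',H,hg,e2)
# joint fit: box top corners hand-read in top + scene bottom corners/top corners, from overlays
mt=[(.068,.078,.15),(.068,-.078,.15),(-.062,.078,.15),(-.146+.052,0,.16)]
pt=np.array([[357,49],[518,98],[318,190],[389,234]])/2.5+[120,120]
ms=[(.068,.078,0),(-.062,.078,0),(.068,-.078,.15),(.068,.078,.15),(-.094,0,.16)]
ps=np.array([[278,300],[363,238],[178,135],[265,222],[306,108]])/2.5+[110,130]
f=lambda p:np.r_[(proj(T,place(mt,p))-pt).ravel(),(proj(S,place(ms,p))-ps).ravel()]
r=least_squares(f,[.589,-.081,-.27],loss='soft_l1');print(r.x,np.degrees(r.x[2]),r.fun.round(1))
o=[]
pp=r.x
M=[place(box,pp),place(flap,pp),place([(-.058,.007,.17),(-.094,.007,.17),(-.094,-.007,.17),(-.058,-.007,.17)],pp)]
for c,(l,t,rr,b) in((S,(170,140,270,260)),(T,(235,130,335,250))):
  g=cv2.resize(c['frame'][:,:,::-1],None,fx=4,fy=4,interpolation=2)
  for Q,k in zip(M,((0,255,0),(0,0,255),(255,0,0))): cv2.polylines(g,[np.round((proj(c,Q)+.5)*4).astype(int)],True,k,1)
  o.append(g[t*4:b*4,l*4:rr*4])
cv2.imwrite('pics/p1.png',np.hstack(o))
rel([])
E
```

```text
tongue [[237.7, 168.7], [279.6, 208.1]] [ 0.5148 -0.0676  0.1576] 0.0044514997528091816 hinge [[198.4, 197.0], [291.5, 154.8]] [ 0.6412 -0.0982  0.1493] 0.010438577117385066
[ 0.5875 -0.0826 -0.2723] -15.601530898443503 [-0.3 -0.5 -0.6 -1.2 -0.4 -3.4  0.4  1.8 -0.6  0.2  0.8 -1.4 -2.1 -1.8
 -0.2 -0.  13.  -7.6]
tcp [0.4345 0.1625 0.4217] rot [-180.     -0.     77.23] grasp [0.4345 0.1625 0.2497] t 12.85 w 0.599 gf 0.0
```

View pics/p1.png

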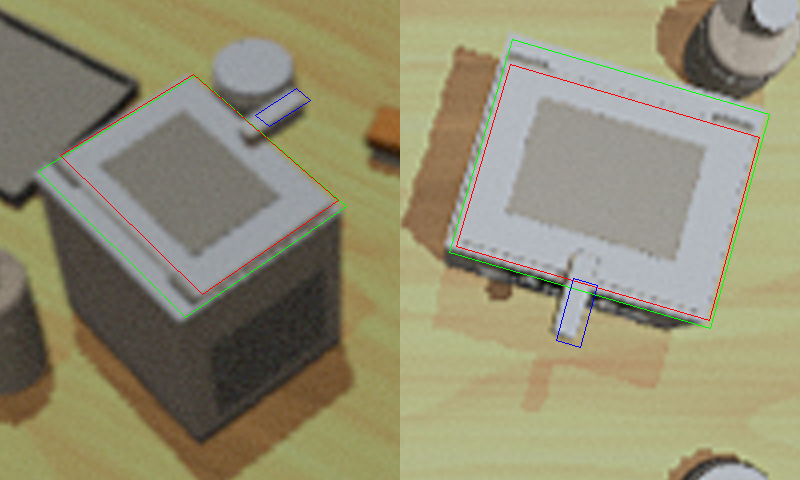

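The overlay fits the box edges within about 1 px. The tongue tip in the top view is about 1.5 px to the left of the drawn tip, so I shift the origin to (0.588,-0.081) with yaw -15.6°. Now to the tongue.

Call:
{"api": "play_rows", "payload": {"plan": "-0.4 0.2 0 0 0 -0.04 0.6;-0.8 0.4 0 0 0 -0.08 0.6;-1 0.58 0 0 0 -0.12 0.6;-1 0.58 0 0 0 -0.16 0.6;-1 0.58 0 0 0 -0.2 0.6;-1 0.58 0 0 0 -0.24 0.6;-1 0.58 0 0 0 -0.24 0.6"}}

```text
t: 13.55
tcp_pos: [0.469, 0.0521, 0.4218]
ee_rot: [180.0, 0.0, 120.5]
ft_force: [0.2, 0.9, 0.4]
gripper_width: 0.601
grip_force: 0.0
```

```bash
python3 -c "
from mv import *
rel([((.504,-.0576,.25),164.4)])"
```

```text
tcp [0.469  0.0521 0.4218] rot [180.     0.   120.54] grasp [0.469  0.0521 0.2498] t 13.55 w 0.601 gf 0.0
[ 0.504 -0.058  0.25 ] 164.4 -> [-1.123 -0.256 -0.002] [ 0.     0.    -0.244]
```

Call:
{"api": "play_rows", "payload": {"plan": "-0.3 -0.1 0 0 0 -0.04 0.5;-0.6 -0.2 0 0 0 -0.08 0.5;-0.95 -0.25 0 0 0 -0.12 0.5;-1 -0.26 0 0 0 -0.16 0.5;-1 -0.26 0 0 0 -0.2 0.5;-1 -0.26 0 0 0 -0.244 0.5;-1 -0.26 0 0 0 -0.244 0.5"}}

```text
t: 14.25
tcp_pos: [0.4973, -0.0472, 0.4217]
ee_rot: [180.0, 0.0, 164.3]
ft_force: [-0.4, -0.6, 0.4]
gripper_width: 0.496
grip_force: 0.0
```

```bash
python3 - <<'E'
from mv import *
rel([((.504,-.0576,.25),164.4),((.504,-.0576,.165),164.4)])
from fit import *
# cap check in the now-clear top/scene view: white disc search
for n in('scene','top'): print(n,[manip.spot_in(n,'cap')[:1],manip.place_of(n,'cap')[:1]])
for n,c in(('scene',S),('top',T)):
    P=proj(c,np.r_[circ(.457,.2605,.058,.02),circ(.457,.2605,.02,.02)]);print(n,'expected vis box',P.min(0),P.max(0))
cv2.imwrite('pics/_s2.png',S['frame'][:,:,::-1]);cv2.imwrite('pics/_t2.png',T['frame'][:,:,::-1])
E
```

```text
tcp [ 0.4973 -0.0472  0.4217] rot [180.     0.   164.28] grasp [ 0.4973 -0.0472  0.2497] t 14.25 w 0.496 gf 0.0
[ 0.504 -0.058  0.25 ] 164.4 -> [-0.093 -0.082 -0.003] [ 0.     0.    -0.001]
[ 0.504 -0.058  0.165] 164.4 -> [-0.093 -0.082  0.847] [ 0.     0.    -0.001]
scene [[{'box': [345.5, 225.5, 358.3, 244.1], 'confidence': 0.83}], [{'position': [349.6, 239.3], 'confidence': 0.61}]]
top [[{'box': [139.3, 225.5, 158.0, 237.9], 'confidence': 0.6}], [{'position': [149.3, 233.3], 'confidence': 0.74}]]
scene expected vis box [343.8653 223.2977] [361.6284 243.4369]
top expected vis box [137.5643 222.8275] [156.9786 238.8812]
```

The cap's boxes match a cap standing in the well in both views. Lower onto the tongue and pinch it.

Call:
{"api": "play_rows", "payload": {"plan": "-0.09 -0.08 0.1 0 0 0 0.5;-0.09 -0.08 0.4 0 0 0 0.5;-0.09 -0.08 0.65 0 0 0 0.5;-0.09 -0.08 0.8 0 0 0 0.5;-0.09 -0.08 0.85 0 0 0 0.5;-0.09 -0.08 0.85 0 0 0 0", "squeeze": 10}}

```text
t: 15.15
tcp_pos: [0.5038, -0.0576, 0.336]
ee_rot: [-180.0, -0.1, 164.3]
ft_force: [0.3, 0.4, 0.5]
gripper_width: 0.439
grip_force: 0.0
```

Call:
{"api": "play_rows", "payload": {"plan": "0 0 0 0 0 0 0;0 0 0 0 0 0 0;0 0 0 0 0 0 0;0 0 0 0 0 0 0;0 0 0 0 0 0 0;0 0 0 0 0 0 0"}}

```text
t: 15.75
tcp_pos: [0.5042, -0.0564, 0.3374]
ee_rot: [179.9, 0.1, 164.3]
ft_force: [4.0, 16.2, 0.5]
gripper_width: 0.155
grip_force: 10.0
```

```bash
python3 - <<'E'
from mv import *
rel([])
r,h=.139,.015
for th in np.arange(.1,2.11,.1):
    dx=(r-(r*np.cos(th)-h*np.sin(th))); dz=r*np.sin(th)+h*np.cos(th)-h
    print(round(th,2),'tool x',round(-dx/.1,2),'tool z',round(-dz/.1,2))
E
```

```text
tcp [ 0.5042 -0.0564  0.3374] rot [1.7985e+02 8.0000e-02 1.6432e+02] grasp [ 0.5045 -0.0561  0.1654] t 15.75 w 0.155 gf 10.0
0.1 tool x -0.02 tool z -0.14
0.2 tool x -0.06 tool z -0.27
0.3 tool x -0.11 tool z -0.4
0.4 tool x -0.17 tool z -0.53
0.5 tool x -0.24 tool z -0.65
0.6 tool x -0.33 tool z -0.76
0.7 tool x -0.42 tool z -0.86
0.8 tool x -0.53 tool z -0.95
0.9 tool x -0.64 tool z -1.03
1.0 tool x -0.77 tool z -1.1
1.1 tool x -0.89 tool z -1.16
1.2 tool x -1.03 tool z -1.2
1.3 tool x -1.16 tool z -1.23
1.4 tool x -1.3 tool z -1.25
1.5 tool x -1.44 tool z -1.25
1.6 tool x -1.58 tool z -1.24
1.7 tool x -1.72 tool z -1.21
1.8 tool x -1.85 tool z -1.17
1.9 tool x -1.98 tool z -1.12
2.0 tool x -2.1 tool z -1.05
2.1 tool x -2.22 tool z -0.97
```

The tongue is pinched (14 mm). The side force shows I'm about 1.2 mm off, so I correct along tool y and follow the flap's arc.

Call:
{"api": "play_rows", "payload": {"plan": "0 0.012 0 0 0 0 0;-0.02 0.012 -0.14 0 0 0 0;-0.06 0.012 -0.27 0 0 0 0;-0.11 0.012 -0.4 0 0 0 0;-0.17 0.012 -0.53 0 0 0 0;-0.24 0.012 -0.65 0 0 0 0;-0.33 0.012 -0.76 0 0 0 0;-0.42 0.012 -0.86 0 0 0 0;-0.53 0.012 -0.95 0 0 0 0;-0.53 0.012 -0.95 0 0 0 0"}}

```text
t: 16.75
tcp_pos: [0.5563, -0.0705, 0.4335]
ee_rot: [180.0, 0.1, 164.3]
ft_force: [-1.3, 6.3, 5.1]
gripper_width: 0.156
grip_force: 10.0
```

```bash
python3 - <<'E'
from mv import *
rel([]);s=manip.get_state();print(s['ft_force'],s['torque'])
E
```

```text
tcp [ 0.5563 -0.0705  0.4335] rot [1.7995e+02 1.3000e-01 1.6434e+02] grasp [ 0.5567 -0.0705  0.2615] t 16.75 w 0.156 gf 10.0
[-1.26965351  6.28021994  5.1438447 ] [ 1.04981021  0.01830589 -0.02474674]
```

Call:
{"api": "play_rows", "payload": {"plan": "-0.11 0.005 -0.08 0 0 0 0;-0.24 0.005 -0.15 0 0 0 0;-0.36 0.005 -0.21 0 0 0 0;-0.5 0.005 -0.25 0 0 0 0;-0.63 0.005 -0.28 0 0 0 0;-0.77 0.005 -0.3 0 0 0 0;-0.91 0.005 -0.3 0 0 0 0;-0.91 0.005 -0.3 0 0 0 0"}}

```text
t: 17.55
tcp_pos: [0.6444, -0.0951, 0.4617]
ee_rot: [-180.0, 0.1, 164.3]
ft_force: [0.6, -2.6, -0.9]
gripper_width: 0.154
grip_force: 10.0
```

Call:
{"api": "play_rows", "payload": {"plan": "-0.14 0 0.01 0 0 0 0;-0.28 0 0.04 0 0 0 0;-0.41 0 0.08 0 0 0 0;-0.54 0 0.13 0 0 0 0;-0.54 0 0.13 0 0 0 0"}}

```text
t: 18.05
tcp_pos: [0.6965, -0.1098, 0.4477]
ee_rot: [-180.0, 0.0, 164.3]
ft_force: [-1.2, -6.0, -2.9]
gripper_width: 0.155
grip_force: 10.0
```

Call:
{"api": "play_rows", "payload": {"plan": "0 0 0 0 0 0 0.45;0 0 0 0 0 0 0.45;0 0 0 0 0 0 0.45;0 0 -0.2 0 0 0 0.45;0 0 -0.6 0 0 0 0.45;0 0 -0.9 0 0 0 0.45;0.4 0 -0.9 0 0 0 0.45;0.8 0 -0.9 0 0 0 0.45;1 0 -0.9 0 0 0 0.45;1 0 -0.9 0 0 0 0.45"}}

```text
t: 19.05
tcp_pos: [0.5966, -0.0814, 0.5395]
ee_rot: [180.0, 0.0, 164.4]
ft_force: [0.6, 0.4, 0.0]
gripper_width: 0.45
grip_force: 0.0
```

```bash
python3 - <<'E'
from mv import *
from fit import *
rel([((.588,-.080,.25),164.4)])
P={}
for n,c in(('scene',S),('top',T)):
  for x in('filter_tab','filter','flap_tongue'):
    r=manip.place_of(n,x)[:1]; print(n,x,[(np.round(q['position'],1),round(q['confidence'],2),atz(c,q['position'],{'filter_tab':.129,'filter':.008,'flap_tongue':.27}[x])) for q in r])
for n,c in(('scene',S),('top',T)): print(n,'exp tab',proj(c,[(.588,-.080,.129)]))
cv2.imwrite('pics/_s3.png',S['frame'][:,:,::-1]);cv2.imwrite('pics/_t3.png',T['frame'][:,:,::-1])
E
```

```text
tcp [ 0.5986 -0.082   0.5394] rot [179.99   0.08 164.37] grasp [ 0.5988 -0.082   0.3674] t 19.15 w 0.446 gf 0.0
[ 0.588 -0.08   0.25 ] 164.4 -> [ 0.109 -0.01   1.174] [ 0.  0. -0.]
scene filter_tab [(array([217.5, 192. ]), 0.76, array([ 0.5918, -0.0833,  0.129 ]))]
scene filter [(array([352.6, 239.7]), 0.21, array([0.4543, 0.2662, 0.008 ]))]
scene flap_tongue [(array([171.4, 179.7]), 0.91, array([ 0.7043, -0.1111,  0.27  ]))]
top filter_tab [(array([192.2, 137. ]), 0.15, array([0.6812, 0.1402, 0.129 ]))]
top filter [(array([150.7, 231.2]), 0.47, array([0.4552, 0.2596, 0.008 ]))]
top flap_tongue []
scene exp tab [[219.3692 191.5743]]
top exp tab [[284.6033 177.247 ]]
```

The scene camera finds the flap open and the tab within 2 px of where it's expected. Descend to the tab.

Call:
{"api": "play_rows", "payload": {"plan": "0.1 -0.01 0.3 0 0 0 0.45;0.1 -0.01 0.7 0 0 0 0.45;0.1 -0.01 1 0 0 0 0.45;0.1 -0.01 1 0 0 0 0.45"}}

```text
t: 19.85
tcp_pos: [0.5879, -0.0803, 0.4348]
ee_rot: [-180.0, -0.4, 164.4]
ft_force: [0.1, 0.3, -0.4]
gripper_width: 0.448
grip_force: 0.0
```

Call:
{"api": "play_rows", "payload": {"plan": "0 0 0.4 0 0 0 0.45;0 0 0.7 0 0 0 0.45;0 0 0.9 0 0 0 0.45;0 0 0.95 0 0 0 0.45;0 0 0.95 0 0 0 0.45"}}

```text
t: 20.35
tcp_pos: [0.5893, -0.0805, 0.3446]
ee_rot: [180.0, 0.0, 164.4]
ft_force: [-0.3, 0.5, -0.1]
gripper_width: 0.454
grip_force: 0.0
```

```bash
python3 - <<'E'
from mv import *
rel([((.588,-.080,.142),164.4)]); print(manip.get_state()['ft_force'])
E
```

```text
tcp [ 0.5893 -0.0805  0.3446] rot [1.8000e+02 1.0000e-02 1.6435e+02] grasp [ 0.5893 -0.0805  0.1726] t 20.35 w 0.454 gf 0.0
[ 0.588 -0.08   0.142] 164.4 -> [0.014 0.001 0.306] [ 0.  0. -0.]
[-0.25203075  0.53038175 -0.09794929]
```

Call:
{"api": "play_rows", "payload": {"plan": "0 0 0.1 0 0 0 0.45;0 0 0.2 0 0 0 0.45;0 0 0.26 0 0 0 0.45;0 0 0.31 0 0 0 0.45;0 0 0.31 0 0 0 0.45;0 0 0.31 0 0 0 0.3"}}

```text
t: 20.95
tcp_pos: [0.5887, -0.0804, 0.3127]
ee_rot: [180.0, -0.0, 164.4]
ft_force: [0.6, -0.0, -0.5]
gripper_width: 0.39
grip_force: 0.0
```

Call:
{"api": "play_rows", "payload": {"plan": "0 0 0 0 0 0 0;0 0 0 0 0 0 0;0 0 0 0 0 0 0;0 0 0 0 0 0 0;0 0 0 0 0 0 0;0 0 0 0 0 0 0;0 0 0 0 0 0 0;0 0 0 0 0 0 0", "squeeze": 25}}

```text
t: 21.75
tcp_pos: [0.5887, -0.0804, 0.3129]
ee_rot: [180.0, 0.0, 164.4]
ft_force: [-1.5, 0.3, 5.0]
gripper_width: 0.127
grip_force: 25.0
```

The tab is gripped (12 mm). Draw the filter straight up.

Call:
{"api": "play_rows", "payload": {"plan": "0 0 -0.1 0 0 0 0;0 0 -0.25 0 0 0 0;0 0 -0.4 0 0 0 0;0 0 -0.55 0 0 0 0;0 0 -0.7 0 0 0 0;0 0 -0.85 0 0 0 0;0 0 -1 0 0 0 0;0 0 -1 0 0 0 0"}}

```text
t: 22.55
tcp_pos: [0.5892, -0.0804, 0.4153]
ee_rot: [180.0, 0.2, 164.4]
ft_force: [0.5, 0.3, -2.1]
gripper_width: 0.133
grip_force: 25.0
```

Call:
{"api": "play_rows", "payload": {"plan": "0 0 -0.15 0 0 0 0;0 0 -0.35 0 0 0 0;0 0 -0.6 0 0 0 0;0 0 -0.85 0 0 0 0;0 0 -1 0 0 0 0;0 0 -1 0 0 0 0"}}

```text
t: 23.15
tcp_pos: [0.5889, -0.0804, 0.5147]
ee_rot: [180.0, 0.2, 164.4]
ft_force: [0.9, -0.4, -1.2]
gripper_width: 0.13
grip_force: 25.0
```

```bash
python3 - <<'E'
from mv import *
rel([((.506,-.363,.34),88.6)]); print(manip.get_state()['ft_force'])
E
```

```text
tcp [ 0.5889 -0.0804  0.5147] rot [1.7998e+02 1.6000e-01 1.6435e+02] grasp [ 0.5894 -0.0805  0.3427] t 23.15 w 0.13 gf 25.0
[ 0.506 -0.363  0.34 ] 88.6 -> [ 0.036 -2.945  0.026] [0.001 0.001 0.421]
[ 0.86354001 -0.44125044 -1.16582698]
```

Call:
{"api": "play_rows", "payload": {"plan": "0 -0.2 0 0 0 0 0;0 -0.5 0 0 0 0 0;0 -0.8 0 0 0 0 0;0 -1 0 0 0 0 0;0 -1 0 0 0 0 0"}}

```text
t: 23.65
tcp_pos: [0.561, -0.1783, 0.5112]
ee_rot: [-180.0, -0.1, 164.2]
ft_force: [-0.4, 0.3, -1.4]
gripper_width: 0.131
grip_force: 25.0
```

Call:
{"api": "play_rows", "payload": {"plan": "0 -0.2 0 0 0 0 0;0 -0.5 0 0 0 0 0;0 -0.8 0 0 0 0 0;0 -1 0 0 0 0 0;0 -1 0 0 0 0 0"}}

```text
t: 24.15
tcp_pos: [0.5343, -0.2741, 0.5115]
ee_rot: [180.0, -0.1, 164.3]
ft_force: [-0.2, 0.9, -1.9]
gripper_width: 0.126
grip_force: 25.0
```

Call:
{"api": "play_rows", "payload": {"plan": "0.01 -0.2 0 0 0 0.03 0;0.02 -0.4 0 0 0 0.07 0;0.03 -0.7 0 0 0 0.11 0;0.04 -0.9 0 0 0 0.15 0;0.04 -0.94 0 0 0 0.19 0;0.04 -0.94 0 0 0 0.23 0;0.04 -0.94 0 0 0 0.27 0;0.04 -0.94 0 0 0 0.31 0;0.04 -0.94 0 0 0 0.35 0;0.04 -0.94 0 0 0 0.39 0;0.04 -0.94 0 0 0 0.42 0;0.04 -0.94 0 0 0 0.42 0"}}

```text
t: 25.35
tcp_pos: [0.506, -0.3614, 0.5119]
ee_rot: [-180.0, -0.1, 88.7]
ft_force: [0.1, -0.2, -0.9]
gripper_width: 0.129
grip_force: 25.0
```

Call:
{"api": "play_rows", "payload": {"plan": "0 0 0.2 0 0 0 0;0 0 0.5 0 0 0 0;0 0 0.8 0 0 0 0;0 0 0.95 0 0 0 0;0 0 1 0 0 0 0;0 0 1 0 0 0 0;0 0 1 0 0 0 0;0 0 1 0 0 0 0;0 0 1 0 0 0 0;0 0 1 0 0 0 0"}}

```text
t: 26.35
tcp_pos: [0.5056, -0.3624, 0.4133]
ee_rot: [180.0, 0.0, 88.8]
ft_force: [-0.1, -0.1, -1.5]
gripper_width: 0.131
grip_force: 25.0
```

```bash
python3 - <<'E'
from mv import *
from fit import *
rel([((.506,-.363,.24),88.6)]); s=manip.get_state();print(s['ft_force'])
# overlay expected filter
g=np.array(s['tcp_pos'])-[0,0,.172]
q=(g[0],g[1],np.radians(s['ee_rot'][2]-180)); z0=g[2]-.133
M=[place([(x,y,z0+z) for x,y,z in((.04,.006,0),(-.04,.006,0),(-.04,.006,.108),(.04,.006,.108))],q),place(np.array(tray),(.506,-.363,-.024))]
o=[]
for c,(l,t,r,b) in((S,(100,60,260,260)),(T,(300,130,460,330))):
  f=cv2.resize(c['frame'][:,:,::-1],None,fx=2.5,fy=2.5,interpolation=2)
  for Q,k in zip(M,((0,0,255),(255,0,255))): cv2.polylines(f,[np.round((proj(c,Q)+.5)*2.5).astype(int)],True,k,1)
  o.append(f[int(t*2.5):int(b*2.5),int(l*2.5):int(r*2.5)])
cv2.imwrite('pics/end.png',np.hstack(o))
for x in('filter','cap','spray'): print(x,manip.place_of('scene',x)[:1])
print('exp',proj(S,[(g[0],g[1],z0),(.457,.2605,.006),(.63,.222,0)]))
E
```

```text
tcp [ 0.5055 -0.3624  0.413 ] rot [179.98   0.01  88.75] grasp [ 0.5056 -0.3625  0.241 ] t 26.45 w 0.13 gf 25.0
[ 0.506 -0.363  0.24 ] 88.6 -> [-0.006  0.005  0.01 ] [0.    0.    0.001]
[ 0.4707 -0.6081 -0.9238]
filter [{'position': [161.0, 140.1], 'confidence': 0.84}]
cap [{'position': [351.1, 240.0], 'confidence': 0.8}]
spray [{'position': [309.1, 279.6], 'confidence': 0.72}]
exp [[161.2167 139.8395]
 [350.1541 239.8385]
 [308.7937 282.9092]]
```

View pics/end.png

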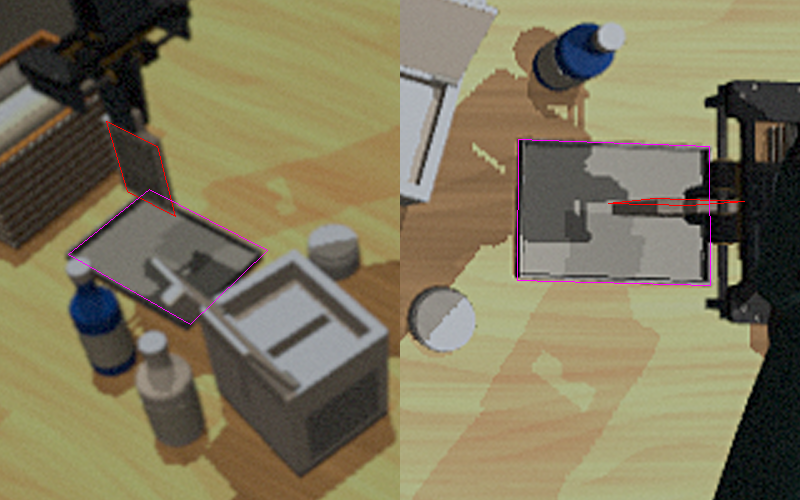

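The filter hangs upright where the model predicts: (140,170) in the left half, with its bottom edge over the tray. It is 108 mm up and parallel to the long sides, and nothing else has moved. Handing it in.

```bash
python3 -c "
from bench import manip
print(manip.sign_off())"
```

```text
the job is handed in; nothing more can be done
None
```

I handed the job in; it returned no verdict. My last check showed the cap upright in the well, the flap open, the spray bottle standing in place, and the filter held upright about 11 cm up, over the tray's middle and in line with its long sides.

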